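# Vacuum-seal the preserve jars in the lever-interlocked jar sealer

### The arm

A 7-joint arm with a two-finger parallel gripper is mounted at the origin on a cart in front of the work surface, level with it; the furniture and walls round the work are solid. World frame = base frame: x ahead of the robot, y to its left, z up, the work surface at z = 0. Lengths are in m, angles in rad, forces in N, time in s.
With the tool pointing down it reaches from about 0.4 to 0.875 m from the base axis. Payload 4.4 kg.
Tool frame: the origin (TCP) lies on the front face of the gripper's body, between the roots of the fingers; the fingertips stand 73 mm ahead of it and the grasp point (between the pads) lies 54 mm ahead of it; z points along the fingers, y is the line along which they close (so a half turn about z gives the same grasp; the last joint's range is limited). The gripper opens to 85 mm and grips with 20 to 120 N. Pads are 22 mm wide; open, the fingers measure 114 mm over their backs; the gripper's body (76 mm by 85 mm) begins 54 mm behind the grasp point. The pads swing forward as they close: fully open they stand 13 mm farther back than shut.
Start: joints at [-1.261, 0.628, 0.038, 1.517, -0.027, 0.996, -0.02], TCP at [0.239, 0.605, 0.304] pointing down, gripper open.
Joint ranges: [-3.06, 3.06], [-0.37, 2.12], [-1.25, 1.32], [0.18, 2.47], [-1.1, 4.24], [0.23, 1.98], [-2.94, 2.94]. Speed limits (rad/s): [2.57, 2.57, 3.14, 3.14, 3.14, 3.14, 3.14].

### API

Orientations are given as a unit quaternion [x, y, z, w].
In Python, from plant import bot, status, vision, job gives the robot as it stands. Calls block until the motion is done:
- bot.move_to(position, orientation): joint-space move of the TCP to a pose.
- bot.line_to(position, v=0.15, ori=None): straight line of the TCP; ori=None keeps the orientation; v is the mean speed in m/s.
- bot.goto_joints(angles): joint-space move.
- bot.set_gripper(opening, squeeze=None): opening from 0.0 (shut) to 1.0 (fully open); squeeze is the grip in N (None keeps the last); returns when the fingers have stopped.
- bot.sleep(seconds).
- bot.inverse_kinematics(position, orientation): joint angles nearest the present ones, or None.
- status.get_obs(): the state.
- vision.camera(name): name is "scene" or "top" or "wrist"; returns (picture, depth): 480x640x3 uint8, blue, green, red; 480x640 float32, m along the optical axis (not along the pixel's ray), 0 where there is no reading.
- vision.camera_model(name): a dict with "camera_matrix" (3x3 intrinsics, pixels), "k1" (the pictures are not rectified: a ray, as slopes to the right and down, at radius r is drawn at 1 + k1 r^2 times it, then the intrinsics apply), "world_to_cam" (4x4, takes a point from world to camera coordinates). Camera axes: x right, y up, looking along -z (the intrinsics and any distortion apply to the point x, -y, -z); pixel columns grow to the right and rows downward; lengths in m; the calibration is good to about 2 mm. A picture is of the moment at which its call begins: read the wrist's pose just before it. camera_model takes no time and is no camera call; for the wrist camera it gives the pose at the moment of the call.
A pose or a line that the arm cannot do raises bot.IKError and nothing moves.
- job.sign_off(): hands the job in; it is judged then, once.
The state is a dict: "t": time; "joint_pos": joint angles; "joint_vel": joint speeds; "effort": joint torques, N m; "position": TCP position; "eef_rot": TCP orientation; "wrist_force": force on the tool from outside, world axes, zero at the start; "moment": the same for the moment, N m; "width": opening from 0.0 (shut) to 1.0 (fully open); "gripper_force": force on a finger pad.
Only numpy, scipy, OpenCV 4.12 (cv2) and the standard library are available. Lean on these libraries where they do the work, as an engineer would, in place of code of your own. Each camera call takes 0.05 s, during which the arm holds its last target. There are 200 camera calls.

### The job

Vacuum-seal all the loose preserve jars standing on the left of the worktop: let the air into the sealer (blue vent lever back), take off the red clamp and open the lid fully, stand every jar upright in the chamber, shut the lid and clamp it, shut the vent, open the yellow pump valve, give the pump pedal two full strokes down to its stop (letting it rise in between), and close the pump valve again so that the vacuum holds, leaving all three levers fully home towards you, the lid shut and the pedal up. The levers are interlocked: one that resists a light push is blocked by another that does not stand fully at the right end of its travel, so find that one and move it first.

Things in the scene. Friction and masses are not known exactly. Their poses are not given: they have to be found in the camera images.
- sealer: vacuum jar sealer, fixed, on a grey base plate 200 x 520 x 12 mm; origin on the worktop near its middle, x from its front (robot side) to its back, y to its left, z up. From right to left: steel chamber with clear lid, lever deck (top at z 0.09, y -0.03 to 0.15) with three upright levers, pump pedal. Levers stay where left, move with about 2 N at the cap and have a firm stop at each end
- clamp (a joint): red-capped lever, right-hand one (sealer y +0.002), hinge along y at z 0.066; 0 = home, leaning 0.45 rad to the robot = lid clamped; 0.9 = thrown back, leaning 0.45 rad away = lid free. It slides a bolt over a lug on the lid's left side: beyond half throw the lid can lift; if home while the lid is open, the lid cannot shut. It can leave home only while the vent is fully back
- vent (a joint): blue-capped lever, middle one (y +0.060 in the sealer frame), hinge at z 0.066; 0 = home, towards the robot = vent shut; 0.9 = thrown back = vent open. It can leave home only while the pump valve is fully home, and can leave its back position only while the clamp is fully home (each within about 0.05 rad).
- pump_valve (a joint): yellow-capped lever, left-hand one (y +0.118 in the sealer frame), hinge at z 0.066; 0 = home, towards the robot = shut; 0.9 = thrown back = open. It may start anywhere between, as the last user left it. It can leave home only while the vent is fully home.
- clamp_knob (a point): centre of the red cap of the clamp lever, 110 mm from the lever's hinge; the cap is an upright bar 19 mm thick and 40 mm long along the lever (90 to 130 mm from the hinge), 15 mm thick below it; moves with the lever
- vent_knob (a point): centre of the blue cap of the vent lever, same shape
- pump_valve_knob (a point): centre of the yellow cap of the pump valve lever, same shape
- lid (a joint): clear lid of the chamber, hinged along y at the back; 0 = shut, opens upwards and back to 1.9; stiff friction hinge, stays at any angle, about 4 N at the handle
- lid_handle (a point): middle of the lid's round steel handle bar, 12 mm thick, 110 mm long along the sealer's y, 40 mm in front of the lid's front edge; moves with the lid
- lid_hinge (a point): point on the lid's hinge axis (parallel to the sealer's y) level with the middle of the lid, 198 mm behind the handle bar
- chamber_floor (a point): centre of the chamber's floor, 14 mm above the worktop; axes as the sealer. The chamber inside is 140 (x) by 200 (y) mm, its rim 62 mm above this point, walls 5 mm; four jars fit in two rows of two, 35 mm either side in x and 47 mm either side in y
- pump_pedal (a joint): pump pedal, a sprung plate hinged along y at its back edge; 0 = up, 0.28 = down at its stop, a full stroke is beyond 0.25; about 6 N at the pad to start and 15 N at the stop; springs back up by itself
- pedal_pad (a point): middle of the ribbed rubber pad on top of the pedal, 90 mm in front of its hinge, where to press straight down; drops about 25 mm in a full stroke
- jar_a_center (a point): centre, half-way up, of a squat round preserve jar, amber honey colour, brass-coloured lid, 58 mm in diameter, 50 mm high; z along its axis; None if it is absent
- jar_b_center (a point): centre, half-way up, of a squat round preserve jar, dark red, brass-coloured lid, 58 mm in diameter, 50 mm high; z along its axis; None if it is absent
- jar_c_center (a point): centre, half-way up, of a squat round preserve jar, amber honey colour, brass-coloured lid, 58 mm in diameter, 50 mm high; z along its axis; None if it is absent
- jar_d_center (a point): centre, half-way up, of a squat round preserve jar, dark red, brass-coloured lid, 58 mm in diameter, 50 mm high; z along its axis; None if it is absent
- salt_shaker: white salt shaker with grey top, 44 mm thick, 90 mm high, not to be sealed, leave it alone; origin under its centre
- beaker: blue and white handleless beaker, empty, 74 mm wide, 66 mm high, at the left beyond the jars, leave it alone; origin under its centre
Mind the look-alikes: they are no part of the job. Leave any pink or turquoise look-alike of the part that bears jar_d_center alone.

How it is judged:
By the outcome, as a careful person would: the job done as asked, in the order asked, and still so for the second after the job is handed in, with the robot touching nothing.
Of jar_a, jar_b, jar_c, jar_d only 2 to 4 are there at a start; the rules pass over those that are not, and their reading is None.
At some moment in a run one of jar_a, jar_b, jar_c, jar_d may be knocked a few centimetres aside while the robot is not near it.
It also fails if it takes over 210 s, if anything falls off the work surface, if the arm or the gripper's body presses on something with over 40 N, if the wrist force passes 120 N, or if a joint passes its speed limit or range.

## Working session

There is one attempt and no reset: what is moved stays moved. The work goes in short steps, each a Python script; the robot and the scene stay as the last script left them, time stands still between calls to the robot, and variables do not carry over. Pictures are saved under pics/ and viewed, at most 14 in all, crops included, and the job is handed in when it is done.

```bash
ls; mkdir -p pics; python3 - <<'E'
from plant import bot,status,vision,job
import cv2,numpy as np
np.set_printoptions(precision=4,suppress=True)
for n in("scene","top","wrist"):
    p,d=vision.camera(n); cv2.imwrite(f"pics/{n}0.png",p); np.savez(f"pics/{n}0.npz",p=p,d=d)
    m=vision.camera_model(n); print(n,m)
o=status.get_obs(); print(o)
E
```

```text
pics
scene {'camera_matrix': array([[489.9465,   0.    , 315.9219],
       [  0.    , 489.9465, 243.5968],
       [  0.    ,   0.    ,   1.    ]]), 'k1': -0.0017113577128642099, 'world_to_cam': array([[ 0.5774, -0.8163,  0.0149, -0.1046],
       [ 0.4533,  0.3358,  0.8257, -0.3654],
       [-0.679 , -0.47  ,  0.5639, -0.885 ],
       [ 0.    ,  0.    ,  0.    ,  1.    ]])}
top {'camera_matrix': array([[455.2505,   0.    , 322.1288],
       [  0.    , 455.2505, 243.5098],
       [  0.    ,   0.    ,   1.    ]]), 'k1': 0.02413910508079479, 'world_to_cam': array([[ 0.122 , -0.9925,  0.0053,  0.1598],
       [ 0.9706,  0.1204,  0.2085, -0.4807],
       [-0.2075, -0.0203,  0.978 , -1.016 ],
       [ 0.    ,  0.    ,  0.    ,  1.    ]])}
wrist {'camera_matrix': array([[424.8974,   0.    , 323.9057],
       [  0.    , 424.8974, 238.7427],
       [  0.    ,   0.    ,   1.    ]]), 'k1': -0.08635860187619457, 'world_to_cam': array([[ 0.3657,  0.9307, -0.0019, -0.6497],
       [-0.8946,  0.3509, -0.2767,  0.0369],
       [-0.2568,  0.1029,  0.961 , -0.3794],
       [ 0.    ,  0.    ,  0.    ,  1.    ]])}
{'t': 0.15, 'joint_pos': array([-1.2608,  0.6291,  0.0384,  1.5181, -0.027 ,  0.9963, -0.02  ]), 'joint_vel': array([ 0.0011, -0.0031,  0.0002, -0.0024, -0.001 ,  0.0001, -0.0006]), 'effort': array([  0.0018, -56.3799,   1.2278, -19.3653,   0.0111,   0.0074,
        -0.    ]), 'position': array([0.2384, 0.6043, 0.3032]), 'eef_rot': array([ 0.1868,  0.9824, -0.0007, -0.0001]), 'wrist_force': array([-0.3679,  0.7016,  0.3345]), 'moment': array([ 0.0354, -0.0112, -0.0306]), 'gripper_force': 0.0, 'width': 1.0010359358781669}
```

View pics/scene0.png

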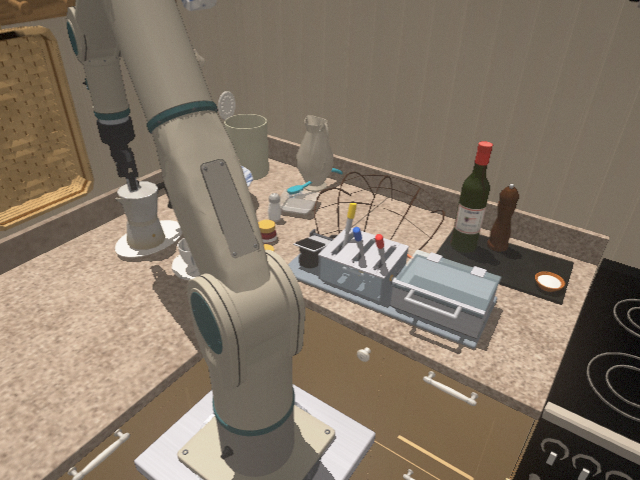

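View pics/top0.png

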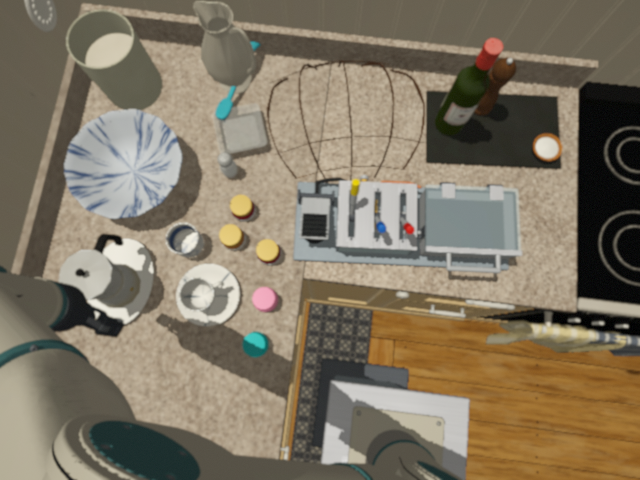

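The scene view shows the sealer with its lid shut. The yellow lever is thrown back at (352,212), with blue at (357,234) and red at (379,241). The top view shows three jars at (241,206), (231,236) and (268,250), plus pink (265,299) and turquoise (255,345) decoys. The sealer spans columns 295–520.

```bash
cat > h.py <<'E'
from plant import bot,status,vision,job
import cv2,numpy as np
np.set_printoptions(precision=4,suppress=True)
def und(m,uv):
    K=m["camera_matrix"]; uv=np.atleast_2d(uv).astype(float)
    q=(uv-K[:2,2])/np.array([K[0,0],K[1,1]])
    x=q.copy()
    for _ in range(10): x=q/(1+m["k1"]*(x**2).sum(1,keepdims=True))
    return x
def ray(m,uv):
    x=und(m,uv); T=m["world_to_cam"]; R,t=T[:3,:3],T[:3,3]
    d=np.c_[x[:,0],-x[:,1],-np.ones(len(x))]
    return -R.T@t, d@R      # origin, directions (depth-unit)
def onz(m,uv,z):
    o,d=ray(m,uv); return o+d*((z-o[2])/d[:,2])[:,None]
def cloud(m,d):
    v,u=np.mgrid[0:480,0:640]; o,r=ray(m,np.c_[u.ravel(),v.ravel()])
    return (o+r*d.ravel()[:,None]).reshape(480,640,3)
def px(m,P):
    T=m["world_to_cam"]; c=np.atleast_2d(P)@T[:3,:3].T+T[:3,3]
    s=np.c_[c[:,0],-c[:,1]]/-c[:,2:]; s=s*(1+m["k1"]*(s**2).sum(1,keepdims=True))
    K=m["camera_matrix"]; return s*[K[0,0],K[1,1]]+K[:2,2]
def blobs(p,lo,hi,amin=15):
    h=cv2.cvtColor(p,cv2.COLOR_BGR2HSV); mk=cv2.inRange(h,np.array(lo),np.array(hi))
    n,l,s,c=cv2.connectedComponentsWithStats(mk)
    return [(c[i],s[i]) for i in range(1,n) if s[i][4]>=amin],l
E
python3 - <<'E'
from h import *
C={}
for n in("scene","top"):
    m=vision.camera_model(n); z=np.load(f"pics/{n}0.npz"); p,d=z["p"],z["d"]; c=cloud(m,d); C[n]=(m,p,d,c)
    for nm,lo,hi in(("red",(0,180,120),(6,255,255)),("blue",(105,150,90),(125,255,255)),("yel",(22,180,120),(32,255,255)),("amber",(14,110,100),(22,255,255))):
        for cc,s in blobs(p,lo,hi)[0]:
            u,v=cc.round().astype(int); print(n,nm,cc,s,c[v,u])
m,p,d,c=C["top"]
print("table",c[330,250],c[260,150:160:5],c[270,200:])if 0 else None
for uv in((300,120),(330,320-60+10),(400,262),(200,250)): print(uv,c[uv[1],uv[0]])
X=c.reshape(-1,3)
mk=((np.abs(c[...,2]-.012)<.006)).astype(np.uint8); mk[:170]=0;mk[300:]=0;mk[:,:285]=0;mk[:,540:]=0
q=c[mk>0]; print("base",len(q),np.percentile(q,[1,50,99],axis=0))
r=cv2.minAreaRect(q[:,:2].astype(np.float32)); print(r)
crop=cv2.resize(p[165:285,285:535],None,fx=3.2,fy=3.2,interpolation=cv2.INTER_CUBIC); cv2.imwrite("pics/t1.png",crop)
# height map print in crop
for v in range(180,276,8): print(v,[int(1000*c[v,u,2]) for u in range(290,530,10)])
E
```

```text
scene blue [356.2083 229.7083] [354 228   6   5  24] [0.4765 0.0967 0.1803]
scene amber [17.3656  2.8495] [ 8  0 20 10 93] [0.2166 0.8424 0.6223]
scene amber [51.8597  9.2715] [ 33   0  35  18 221] [0.3075 0.8707 0.5968]
scene amber [ 35.5298 132.6582] [    0    26    93   205 11684] [0.1643 0.8312 0.3412]
scene amber [266.4108 225.7676] [258 220  17  13 185] [0.5189 0.415  0.05  ]
scene amber [268.2642 246.8868] [264 244  10   7  53] [0.4385 0.3403 0.0524]
top red [481.466   57.5437] [476  48  14  18 103] [ 0.8104 -0.0498  0.2962]
top red [408.2545 228.1091] [404 224   9   9  55] [0.4834 0.0434 0.1835]
top blue [380.5614 226.9825] [377 223   8   9  57] [0.4785 0.0988 0.1842]
top yel [354.6625 186.7625] [351 180   8  15  80] [0.5575 0.1612 0.185 ]
top amber [548.4775 145.4054] [533 133  29  28 222] [ 0.7779 -0.3078  0.0345]
top amber [234.7083 198.9583] [230 195  13  11  24] [0.5397 0.4371 0.0503]
top amber [242.9333 208.7333] [231 196  22  21 120] [0.5168 0.4138 0.0529]
top amber [375.6667 207.1667] [375 201   2  12  18] [0.5599 0.1015 0.0559]
top amber [233.1328 238.7109] [220 225 
[... 1235 characters left out ...]
5, 86, 89, 85, 88, 1]
220 [-1, 12, 73, 75, 11, 90, 71, 88, 91, 136, 93, 85, 89, 17, 87, 87, 88, 89, 87, 88, 87, 86, 87, 0]
228 [2, 73, 81, 76, 11, 92, 15, 89, 89, 182, 87, 11, 185, 54, 86, 87, 89, 87, 88, 90, 88, 90, 85, 0]
236 [0, 83, 83, 82, 11, 89, 12, 90, 92, 12, 89, 8, 87, 52, 86, 86, 86, 91, 91, 87, 85, 86, 87, 84]
244 [2, 11, 12, 13, 11, 94, 90, 90, 90, 91, 91, 91, 91, 20, 90, 87, 90, 86, 87, 86, 87, 91, 87, 83]
252 [-1, 9, 8, 13, 13, 11, 11, 15, 14, 20, 29, 31, 40, 14, 75, 83, 89, 89, 90, 94, 91, 89, 89, 91]
260 [2, 6, 8, 10, 10, 14, 12, 10, 9, 12, 7, 12, 12, 12, 11, 11, 89, 13, 10, 10, 11, 12, 1, 1]
268 [0, 0, 3, 2, 2, 0, 0, 1, 2, 0, 1, -2, 0, 0, -1, 0, 89, 90, 89, 88, 84, 10, 0, 0]
```

View pics/t1.png

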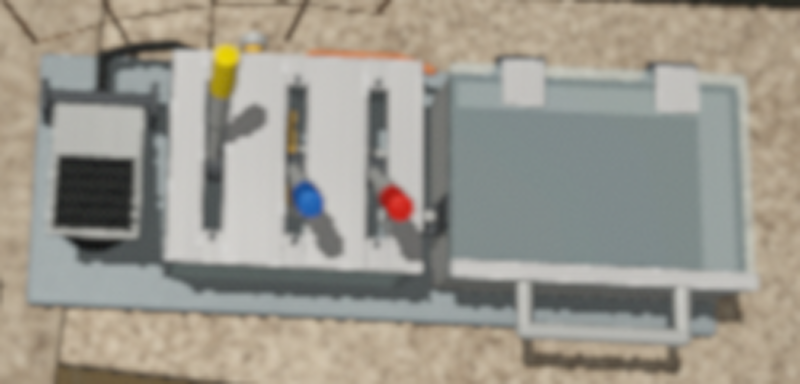

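The zoomed crop shows the pump valve (yellow, 225,70) thrown back, with vent (308,200) and clamp (397,205) home. The handle bar is at about (520–690, 330).

```bash
python3 - <<'E'
from h import *
m=vision.camera_model("top"); z=np.load("pics/top0.npz"); p,d=z["p"],z["d"]; c=cloud(m,d)
# base plate front edge from colour: greyish-blue (b>r)
pp=cv2.medianBlur(p,3).astype(int); mk=(pp[...,0]-pp[...,2]>8)
fe=[]
for u in range(300,415,4):
    v=270
    while v>240 and not mk[v,u]: v-=1
    fe.append((u,v+.5))
W=onz(m,fe,.012)[:,:2]
a=cv2.fitLine(W.astype(np.float32),cv2.DIST_HUBER,0,.01,.01).ravel(); yaw1=np.arctan2(-a[0]*np.sign(a[1]),abs(a[1]))
le=[]
for v in range(200,255,3):
    u=285
    while u<310 and not mk[v,u]: u+=1
    le.append((u-.5,v))
L=onz(m,le,.012)[:,:2]; b=cv2.fitLine(L.astype(np.float32),cv2.DIST_HUBER,0,.01,.01).ravel()
print("yaw front",yaw1,"left",np.arctan2(b[1]*np.sign(b[0]),abs(b[0])))
t=np.linalg.solve(np.c_[a[:2],-b[:2]],b[2:]-a[2:]); print("FL corner",a[2:]+t[0]*a[:2])
# deck top pts, lid top pts, handle
def rect(z0,z1,v0,v1,u0,u1):
    s=c[v0:v1,u0:u1].reshape(-1,3); s=s[(s[:,2]>z0)&(s[:,2]<z1)]; return cv2.minAreaRect(s[:,:2].astype(np.float32)),np.median(s[:,2]),len(s)
print("deck",rect(.085,.097,175,256,330,422)); print("lid+handle",rect(.08,.1,180,280,428,525)); print("handle",rect(.08,.1,262,275,440,505)); 
print("lidonly",rect(.08,.1,180,252,425,525))
s=c[60:185,265:430].reshape(-1,3); s=s[s[:,2]>.02]; print("basket",np.percentile(s,[0,1,50,99,100],axis=0))
for x in np.arange(.58,.8,.02):
    q=s[(s[:,0]>x)&(s[:,0]<x+.02)]; print(round(x,2), len(q) and q[:,2].max().round(3), len(q) and q[:,1].min().round(3))
q=c[60:185,430:530].reshape(-1,3);q=q[(q[:,2]>.02)&(q[:,0]<.74)&(q[:,0]>.6)];print("behind lid",len(q),len(q) and q.max(0),len(q) and q.min(0))
E
```

```text
yaw front 0.07414277 left -0.17318982
FL corner [0.4218 0.2859]
deck (((0.5327606201171875, 0.10051839798688889), (0.15779413282871246, 0.17894281446933746), 4.435121059417725), np.float64(0.09051461856174481), 4012)
lid+handle (((0.5327337384223938, -0.12079451978206635), (0.20980557799339294, 0.21038302779197693), 4.239314079284668), np.float64(0.08815403415683898), 6717)
handle (((0.4393763542175293, -0.12426627427339554), (0.02359870634973049, 0.11943470686674118), 5.682904243469238), np.float64(0.08849562104200082), 328)
lidonly (((0.5539355278015137, -0.11558632552623749), (0.1683684140443802, 0.2168550342321396), 5.099996089935303), np.float64(0.08807485004756366), 6277)
basket [[ 0.2362 -0.0004  0.02  ]
 [ 0.2362  0.0069  0.0211]
 [ 0.7353  0.1746  0.069 ]
 [ 0.972   0.3937  1.093 ]
 [ 0.9748  0.4014  1.093 ]]
0.58 0.094 0.136
0.6 0.097 0.018
0.62 0.073 0.009
0.64 0.085 0.145
0.66 0.108 0.072
0.68 0.124 0.09
0.7 0.135 0.019
0.72 0.141 0.003
0.74 0.15 0.009
0.76 0.15 0.006
0.78 0.154 0.006
0.8 0.152 0.007
behind lid 46 [ 0.6408 -0.0376  0.0941] [ 0.6227 -0.1592  0.0804]
```

```bash
cat >> h.py <<'E'
YAW=.077; EX=np.array([np.cos(YAW),np.sin(YAW),0]); EY=np.array([-np.sin(YAW),np.cos(YAW),0]); P0=np.array([.5397,.0445,0])
def S(x,y,z): return P0+x*EX+y*EY+np.array([0,0,z])   # sealer-aligned frame, x=0 at lever hinges
def Q(phi):
    a=(phi+np.pi/2)/2; return np.array([np.cos(a),np.sin(a),0,0])
def best(pos,phi):
    j0=status.get_obs()["joint_pos"]; c=[]
    for f in(phi,phi+np.pi,phi-np.pi):
        q=Q(f); j=bot.inverse_kinematics(pos,q)
        if j is not None: c.append((np.abs(np.array(j)-j0).max(),q))
    return min(c,key=lambda k:k[0])[1]
def F(): return np.array(status.get_obs()["wrist_force"])
def creep(a,b,step,fmax,v=.04):
    """line a->b in steps until force along motion exceeds fmax; returns (pos,force)"""
    a,b=np.array(a),np.array(b); u=(b-a)/np.linalg.norm(b-a); n=int(np.ceil(np.linalg.norm(b-a)/step)); f0=F()@u; f=0
    for i in range(1,n+1):
        bot.line_to(a+(b-a)*i/n,v=v); f=abs(F()@u-f0)
        if f>fmax: break
    return a+(b-a)*i/n,f
def lever(y,back,x0,zt=.135,fmax=8):
    """push lever at sealer y from x0 side; back True=push +x"""
    z=zt+.073; s=1 if back else -1
    q=best(S(x0,y,.30),np.pi/2+YAW)
    bot.move_to(S(x0,y,.30),q); bot.line_to(S(x0,y,z),v=.15)
    mid=-.005*s if back else .005
    bot.line_to(S(mid,y,z),v=.12); f1=F()
    r=creep(S(mid,y,z),S(.03*s,y,z),.002,fmax)
    print("end local x",(r[0]-P0)@EX,"f",r[1],"f at mid",f1,"t",status.get_obs()["t"])
    bot.line_to(S((r[0]-P0)@EX-.02*s,y,z)); bot.line_to(S((r[0]-P0)@EX-.02*s,y,.30),v=.25)
def snap(n,f):
    m=vision.camera_model(n); p,d=vision.camera(n); cv2.imwrite(f"pics/{f}.png",p); return m,p,d,cloud(m,d)
E
python3 - <<'E'
from h import *
bot.set_gripper(0.,30)
lever(.115,False,.085)
m,p,d,c=snap("top","a1")
for nm,lo,hi in(("red",(0,180,120),(6,255,255)),("blue",(105,150,90),(125,255,255)),("yel",(22,180,120),(32,255,255))):
    for cc,s in blobs(p,lo,hi)[0]: u,v=cc.round().astype(int); print(nm,cc,s,c[v,u])
E
```

```text
end local x -0.02611111111111114 f 10.687190744523384 f at mid [-0.1913  0.2236 -0.452 ] t 8.575
red [481.2418  57.5165] [477  49  13  17  91] [ 0.8106 -0.0498  0.296 ]
```

```bash
python3 - <<'E'
from h import *
lever(.060,True,-.09)
m,p,d,c=snap("scene","a2")
E
```

```text
end local x 0.016388888888888904 f 8.55933094425722 f at mid [-0.1845 -0.2363 -0.1915] t 14.2833
```

View pics/a2.png

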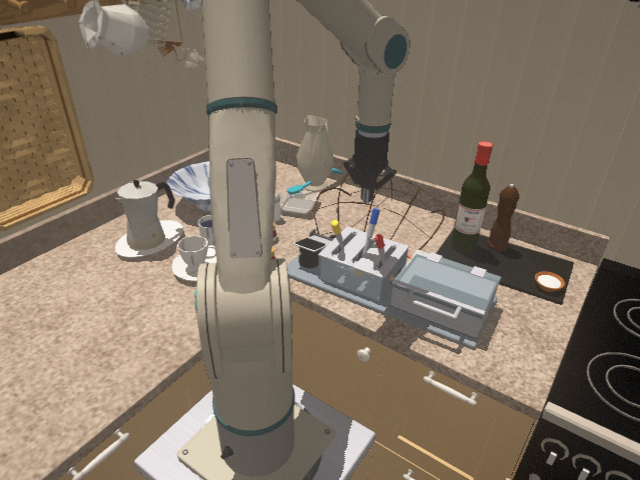

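The view shows yellow home at (335,228), blue thrown back at (375,218) and red home at (379,241). Next I'll free the clamp and open the lid.

```bash
cat >> h.py <<'E'
BAR=np.array([.4350,-.1246,.083]); HINGE=BAR+.198*EX
def barpos(th): return HINGE+.198*(-np.cos(th)*EX+np.array([0,0,np.sin(th)]))
G=np.array([0,0,.054])
def swing(t0,t1,fmax=30):
    for th in np.linspace(t0,t1,int(abs(t1-t0)/.12)+2)[1:]:
        bot.line_to(barpos(th)+G,v=.15); f=F(); print(round(th,2),f.round(1),end=" ")
        if np.linalg.norm(f)>fmax: print("STOP"); return th
    print(); return th
E
python3 - <<'E'
from h import *
lever(.002,True,-.09)
bot.set_gripper(.36,30)
p=barpos(0)+G; q=best(p+[0,0,.1],YAW)
bot.move_to(p+[0,0,.1],q); bot.line_to(p); print(F())
bot.set_gripper(0.,40); o=status.get_obs(); print(o["width"],o["gripper_force"],F())
th=swing(0,.5); print(status.get_obs()["width"],o["t"])
snap("scene","a3")
E
```

```text
end local x 0.01638888888888893 f 9.3732768780096 f at mid [-0.1466 -0.4425 -0.077 ] t 20.0083
[ 0.0867 -0.5776 -0.0887]
0.12409917202902347 38.930813670158386 [-4.883  -0.5835  6.0935]
0.1 [-4.8 -1.6 -0.1] 0.2 [-4.5 -1.1 -0.1] 0.3 [-5.1 -1.1  1.8] 0.4 [-5.2 -1.9  4. ] 0.5 [-7.1 -2.   4. ] 
0.1192701604671172 23.175
```

View pics/a3.png

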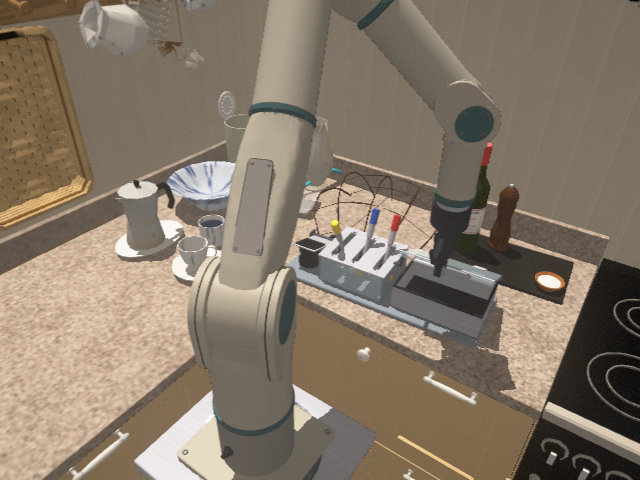

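The lid is lifting with the grip holding (gripper at 440,240, chamber open below). I'll carry on to fully open.

```bash
python3 - <<'E'
from h import *
th=swing(.5,1.9,40); o=status.get_obs(); print(th,o["width"],o["t"],F())
if th>1.85:
    # nudge a little to the stop
    bot.set_gripper(.36); p=np.array(o["position"]); bot.line_to(p+[0,0,.09]); 
    bot.move_to(S(-.12,.3,.42),best(S(-.12,.3,.42),np.pi/2+YAW))
    snap("scene","a4"); m,pp,d,c=snap("top","a5"); np.savez("pics/a5.npz",p=pp,d=d)
    print(status.get_obs()["t"])
E
```

```text
0.62 [-6.2 -1.8  5.6] 0.73 [-8.4 -0.9  7.4] 0.85 [-9.3 -0.5 10.9] 0.97 [-11.    1.5  14.8] 1.08 [-8.3  1.9 17.5] 1.2 [-5.6  2.3 15.6] 1.32 [-1.7 -0.1  8.6] 1.43 [-0.7 -0.   5.3] 1.55 [ 0.9 -1.   4.9] 1.67 [ 2.1 -2.4  1.5] 1.78 [ 1.7 -2.8  1.1] 1.9 [ 2.4 -2.8  3.2] 
1.9 0.11898848456257306 28.2417 [ 2.3742 -2.7667  3.237 ]
31.35
```

```bash
python3 - <<'E'
import cv2,numpy as np
a=cv2.imread("pics/a4.png")[130:370,240:560]; b=cv2.imread("pics/a5.png")[100:340,180:540]
cv2.imwrite("pics/m1.png",np.hstack([cv2.resize(a,(400,300)),cv2.resize(b,(400,300))]))
E
```

```text
(no output)
```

View pics/m1.png

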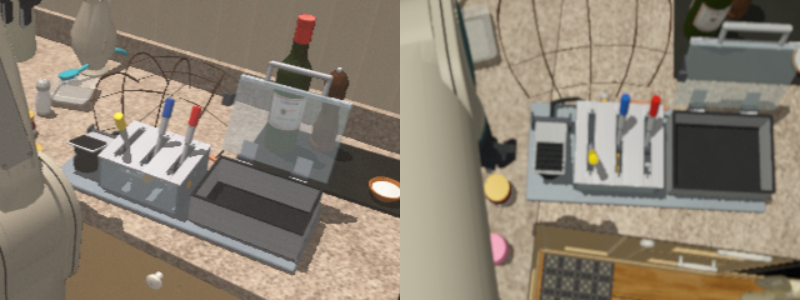

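The lid is open and leaning back, the chamber is empty, and blue and red are back with yellow home. Next I'll measure the chamber and the bar, and look at the jars from the wrist.

```bash
python3 - <<'E'
from h import *
m=vision.camera_model("top"); z=np.load("pics/a5.npz"); p,d=z["p"],z["d"]; c=cloud(m,d)
loc=lambda q:np.c_[(q-P0)@EX,(q-P0)@EY,q[:,2]]
q=loc(c[180:260,425:535].reshape(-1,3))
r=q[(q[:,2]>.071)&(q[:,2]<.081)]; f=q[np.abs(q[:,2]-.014)<.005]
print("rim",len(r),np.percentile(r,[1,5,50,95,99],axis=0)); f=f[(f[:,1]<-.06)&(f[:,1]>-.26)&(f[:,0]>-.08)&(f[:,0]<.08)];print("floor",len(f),np.percentile(f,[2,50,98],axis=0))
b=loc(c[120:150,480:540].reshape(-1,3)); b=b[b[:,2]>.24]; print("bar",len(b),np.percentile(b,[2,50,98],axis=0), "expected 1.9",loc(barpos(1.9)[None]))
bot.move_to([.40,.36,.36],best([.40,.36,.36],np.pi/2+YAW))
m,p,d,c=snap("wrist","w1"); np.savez("pics/w1.npz",p=p,d=d,W=m["world_to_cam"])
print(m["world_to_cam"])
E
```

```text
rim 958 [[-0.079  -0.2666  0.0713]
 [-0.0782 -0.2644  0.0722]
 [ 0.0086 -0.1667  0.0756]
 [ 0.0721 -0.0567  0.0789]
 [ 0.0747 -0.056   0.08  ]]
floor 3850 [[-0.0781 -0.2563  0.0098]
 [ 0.0015 -0.1682  0.0138]
 [ 0.0654 -0.0798  0.0179]]
bar 321 [[ 0.1343 -0.2193  0.2435]
 [ 0.1423 -0.184   0.2704]
 [ 0.1479 -0.12    0.275 ]] expected 1.9 [[ 0.1446 -0.1605  0.2704]]
[[ 0.0776 -0.997   0.0028  0.3265]
 [ 0.9575  0.0738 -0.2789 -0.3576]
 [ 0.2779  0.0243  0.9603 -0.5525]
 [ 0.      0.      0.      1.    ]]
```

View pics/w1.png

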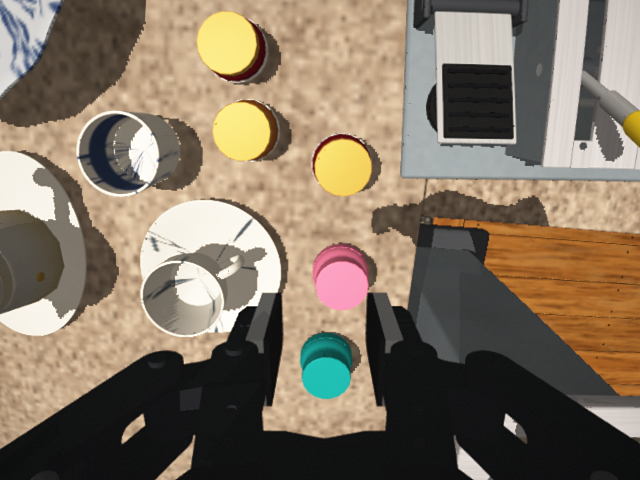

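The wrist view shows jar lids at (228,43), (245,130) and (342,165), with the pink (342,280) and turquoise (326,370) decoys to avoid. The bar sits at its fully open position, as expected. Now I'll transfer the jars.

```bash
cat >> h.py <<'E'
def jars():
    """look from the survey pose; world xy of brass lids (z=.05)"""
    v=np.array([.40,.36,.36]); bot.move_to(v,best(v,np.pi/2+YAW)); bot.sleep(.15)
    m=vision.camera_model("wrist"); p,d=vision.camera("wrist"); c=cloud(m,d)
    h=cv2.cvtColor(p,cv2.COLOR_BGR2HSV); mk=cv2.inRange(h,np.array((18,100,110)),np.array((32,255,255)))
    mk[(c[...,2]<.03)|(c[...,2]>.065)]=0
    mk=cv2.morphologyEx(mk,cv2.MORPH_OPEN,np.ones((5,5))); out=[]
    for k in cv2.findContours(mk,cv2.RETR_EXTERNAL,cv2.CHAIN_APPROX_NONE)[0]:
        if cv2.contourArea(k)<800: continue
        w=onz(m,k[:,0],.05)[:,:2].astype(np.float32); (x,y),r=cv2.minEnclosingCircle(w); M=cv2.moments(w[:,None])
        out.append((M["m10"]/M["m00"],M["m01"]/M["m00"],r))
    return np.array(out)
def pick_place(xy,lx,ly):
    q=best([*xy,.2],np.pi/2+YAW); bot.set_gripper(.9,35)
    bot.move_to([*xy,.2],q); bot.line_to([*xy,.084],v=.15); f=F()
    bot.set_gripper(0.,35); o=status.get_obs(); print("grip",o["width"],o["gripper_force"],"descent f",f)
    bot.line_to([*xy,.31],v=.25)
    T=S(lx,ly,0); bot.line_to(T+[0,0,.31],v=.3); bot.line_to(T+[0,0,.13],v=.2)
    r=creep(T+[0,0,.13],T+[0,0,.096],.004,6,v=.08); print("place z",r[0][2],r[1],status.get_obs()["width"])
    w=status.get_obs()["width"]; bot.set_gripper(w+.09); bot.line_to(T+[0,0,.31],v=.25); print("t",status.get_obs()["t"])
E
python3 - <<'E'
from h import *
J=jars(); print(J)
if len(J)==3:
    j=J[J[:,1].argmin()][:2]; pick_place(j,.031,-.114)
    print(jars())
E
```

```text
[[0.4277 0.3444 0.0256]
 [0.4524 0.4353 0.0257]
 [0.525  0.4505 0.0258]]
grip 0.6405230424386537 35.552423391491175 descent f [-0.2379  0.0194 -0.3505]
place z 0.096 26.797562189220475 0.6355937419487645
t 41.9083
[[0.4525 0.4353 0.0259]
 [0.525  0.4506 0.0257]]
```

```bash
sed -i 's/T+\[0,0,.096\],.004/T+[0,0,.0985],.004/' h.py; python3 - <<'E'
from h import *
J=jars(); print(J)
pick_place(J[J[:,0].argmin()][:2],.031,-.208)
J=jars(); print(J)
pick_place(J[0][:2],-.037,-.161)
J=jars(); print(J)
m,p,d,c=snap("top","b1"); snap("scene","b2")
a=cv2.imread("pics/b2.png")[130:370,240:560]; b=p[100:340,180:540]
cv2.imwrite("pics/m2.png",np.hstack([cv2.resize(a,(400,300)),cv2.resize(b,(400,300))]))
E
```

```text
[[0.4523 0.4355 0.0258]
 [0.5248 0.4505 0.0258]]
grip 0.6374130490327752 35.87185832904652 descent f [0.0258 0.3201 0.213 ]
place z 0.0985 9.56133769214377 0.6396364467392648
t 54.125
[[0.5249 0.4506 0.0257]]
grip 0.6385131157190818 36.06065602507442 descent f [0.8654 0.3397 0.451 ]
place z 0.0985 13.993690803000145 0.6404402448595427
t 66.1833
[]
```

View pics/m2.png

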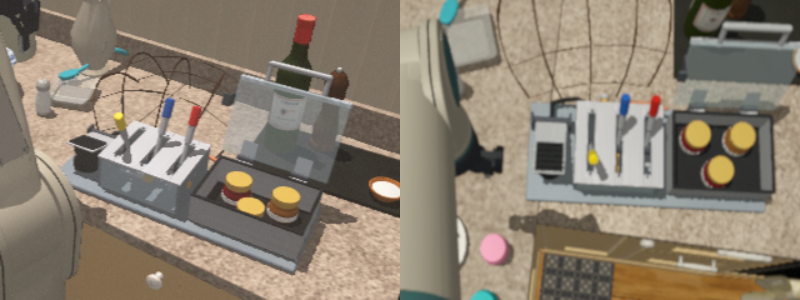

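All three jars stand upright in the chamber. Before shutting the lid I'll check from the handle for a hidden fourth jar.

```bash
python3 - <<'E'
from h import *
bot.set_gripper(.36,40)
p=barpos(1.9)+G; bot.move_to(p+[0,0,.09],best(p+[0,0,.09],YAW)); 
m,pp,d,c=snap("top","c1"); cv2.imwrite("pics/c1s.png",cv2.resize(pp[:, :330],None,fx=1.2,fy=1.2))
bot.line_to(p); bot.set_gripper(0.,40); print(status.get_obs()["width"],F(),status.get_obs()["t"])
E
```

```text
0.12387736170230154 [0.0847 0.2695 4.9111] 71.7917
```

View pics/c1s.png

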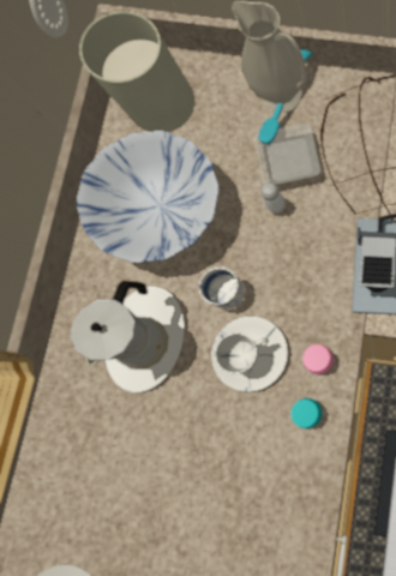

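No jars are left on the worktop, only the pink (317,358) and turquoise (306,413) decoys. I'll shut the lid and press it home.

```bash
python3 - <<'E'
from h import *
th=swing(1.9,0,40); print(th,status.get_obs()["width"])
if th<.01:
    bot.set_gripper(.36); p=barpos(0)+G; bot.line_to(p+[0,0,.08]); bot.set_gripper(0.,40)
    a=barpos(0)+[0,0,.073]; bot.line_to(a+[0,0,.015]); print("press",creep(a+[0,0,.015],a-[0,0,.006],.002,10))
    bot.line_to(a+[0,0,.15],v=.25)
    m,pp,d,c=snap("top","c2"); snap("scene","c3")
    A=cv2.imread("pics/c3.png")[130:370,240:560]; b=pp[100:340,180:540]
    cv2.imwrite("pics/m3.png",np.hstack([cv2.resize(A,(400,300)),cv2.resize(b,(400,300))]))
print(status.get_obs()["t"])
E
```

```text
1.78 [1.1 0.1 9.1] 1.66 [-0.2 -0.3 10.9] 1.54 [-1.3  1.1 11.3] 1.42 [-2.5  1.1 10.7] 1.31 [-3.6  0.3  9. ] 1.19 [-6.  -0.2  8.1] 1.07 [-6.4 -1.1  8. ] 0.95 [-6.6 -1.4  8.1] 0.83 [-7.8 -2.2  5.3] 0.71 [-7.2 -1.6  3.1] 0.59 [-7.  -1.8  3.5] 0.48 [-7.1 -3.  -0.3] 0.36 [-6.7 -2.4 -0.9] 0.24 [-7.7 -2.6 -1.4] 0.12 [-8.1 -3.6 -2.7] 0.0 [-8.9 -3.3  2.5] 
0.0 0.12522733625271815
press (array([ 0.435 , -0.1246,  0.1615]), np.float64(11.477552074981292))
80.675
```

View pics/m3.png

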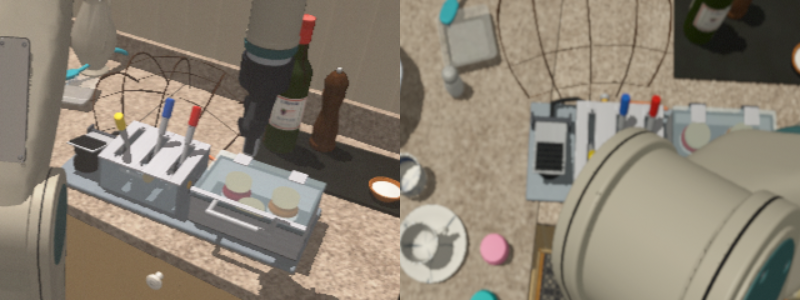

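The lid is shut over the jars (handle at 230,215). Next are clamp home, vent home and valve back.

```bash
python3 - <<'E'
from h import *
lever(.002,False,.11,fmax=10)
lever(.060,False,.11,fmax=10)
lever(.117,True,-.09)
snap("scene","d1"); A=cv2.imread("pics/d1.png")[130:370,240:560]; cv2.imwrite("pics/d1s.png",cv2.resize(A,(640,480)))
E
```

```text
end local x -0.026111111111111085 f 10.411222781958404 f at mid [ 0.4482  0.1494 -0.4406] t 87.55
end local x -0.028055555555555625 f 10.85154356064118 f at mid [ 0.3968 -0.4027 -0.1321] t 94.975
end local x 0.016388888888888915 f 9.893246598941511 f at mid [ 0.3815 -0.7068  0.0648] t 100.6333
```

View pics/d1s.png

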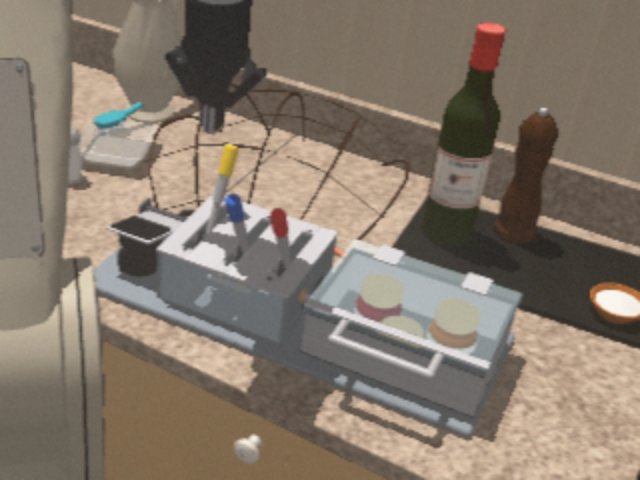

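Red and blue are home, yellow is back and the lid is shut. Now the pedal.

```bash
python3 - <<'E'
from h import *
z=np.load("pics/top0.npz"); p,d=z["p"],z["d"]; m=vision.camera_model("top"); c=cloud(m,d)
g=cv2.cvtColor(p,cv2.COLOR_BGR2GRAY); mk=np.zeros_like(g); mk[212:238,300:328]=(g[212:238,300:328]<60)
n,l,s,ce=cv2.connectedComponentsWithStats(mk); i=1+s[1:,4].argmax(); q=c[l==i]; q=q[q[:,2]>.05]
P=np.median(q,axis=0); print(s[i],ce[i],P,"local",(P-P0)@EX,(P-P0)@EY)
tip=P+[0,0,.073]; b=tip+[0,0,.12]
bot.move_to(b,best(b,np.pi/2+YAW)); bot.line_to(tip+[0,0,.01],v=.15)
for k in range(2):
    r=creep(tip+[0,0,.01],tip-[0,0,.04],.002,28,v=.03); print("drop from contact",(tip-r[0])[2],r[1],F()); bot.sleep(.3)
    bot.line_to(tip+[0,0,.02],v=.08); bot.sleep(.7); print("up",F(),status.get_obs()["t"]); bot.line_to(tip+[0,0,.01])
bot.line_to(b,v=.2); m,p,d,c=snap("scene","e1")
E
```

```text
[303 215  23  21 452] [314.0973 224.7765] [0.4936 0.2405 0.0766] local -0.030929384134550982 0.19895224480093218
drop from contact 0.02653846153846154 28.45162069761693 [-10.9141  -2.1425  28.0045]
up [-0.3119  0.3998 -0.884 ] 109.3083
drop from contact 0.02846153846153847 41.8115684221595 [-13.2813  -2.7925  42.7581]
up [ 0.2638  0.122  -0.128 ] 116.3167
```

```bash
python3 - <<'E'
from h import *
lever(.117,False,.11,fmax=10)
bot.move_to(S(-.12,-.25,.42),best(S(-.12,-.25,.42),np.pi/2+YAW))
m,p,d,c=snap("scene","f1"); m2,p2,d2,c2=snap("top","f2")
cv2.imwrite("pics/m5.png",np.hstack([cv2.resize(p[130:370,240:560],(400,300)),cv2.resize(p2[100:340,180:540],(400,300))]))
E
```

```text
end local x -0.02805555555555561 f 10.916409284937671 f at mid [ 0.789   0.1885 -1.0255] t 124.0583
```

View pics/m5.png

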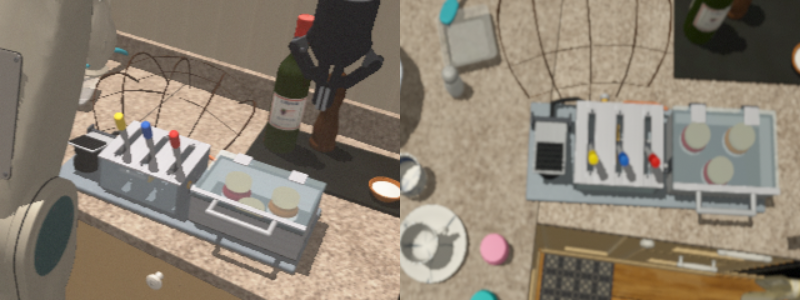

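All three levers are home at about (593–655, 158), the lid is shut over the three jars, the pedal is up and the arm is clear. I'm handing in the job.

```bash
python3 -c "
from h import *
print(job.sign_off())"
```

```text
the job is handed in; nothing more can be done
None
```

Job handed in (no verdict returned): the three jars I found are in the chamber, the lid is shut and clamped, the vent is shut, the pedal had two full strokes, the pump valve is closed, and all three levers are home with the pedal up.

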